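# Take the handwheel off the lab jack and hang it on the latch hook

## Task

The lab jack is set to height, so take its handwheel off before somebody bumps it: grip it by the top of the rim, draw it straight off the square spindle without wrenching the jack, and hang it by the rim on the J-hook of the post stand. Feel the rim down past the hook's spring latch, pressing gently, until it sits in the bottom of the hook with the latch sprung shut above it, let the hook take the weight before you let go, and leave the wheel hanging still. Do not strike or force the hook, and leave everything else on the table where it is.

Things in the scene. Friction and masses are not known exactly. Their poses are not given: they have to be found in the camera images.
- jack: Aluminium scissor lab jack, fixed. Origin on the table below the middle of the mounted handwheel; +x points from the wheel into the jack, z up. Its two plates (170 x 160 mm, top face 224 mm high) span x = 75 to 245 mm, y = -80 to +80 mm; a black camera cube on top (x 175 to 235 mm, y -8 to +71 mm) rises to 274 mm.
- spindle (a point): Point on the axis of the jack's spindle amid the mounted wheel, 112 mm above the table; axes as the jack's. The spindle's end is a 12 mm square bar along x, from 14 mm in front (-x) of this point to 20 mm behind it, where a 26 mm stop collar sits. The wheel comes off towards -x.
- wheel_center (a point): Centre of the loose handwheel (0.31 to 0.43 kg); x is its axis, z up at the start. Black flat-sided rim: outer dia. 200 mm, inner 168 mm (16 mm radially), 12 mm thick. Hub 36 mm dia., 30 mm long; its 16 mm square bore hangs on the spindle with 2 mm play (centre 110 mm high). Two 14 mm wide spokes, level at the start, run left and right; the upper half of the rim is free.
- hook_stand: Fixed steel post with a J-hook. Origin on the table below the bottom of the hook's bowl. The hook opens upwards, its tip on the -x side; the post (25 mm thick, 285 mm high) stands at x = +70 mm. The wheel shall hang at x = 0, y = 0 with its axis along x. The hook's clamp is set anywhere on the post; its height is NOT measured: the bowl's bottom lies 243 to 257 mm above the table.
- post_top (a point): Centre of the post's top, 285 mm high, axes as the hook_stand's. The hook is a 7 mm bar bent to a U in the stand's x-z plane: shank at stand x = +10 to +17 mm, tip side at x = -17 to -10 mm, 20 mm free between; both end 38 mm above the bowl's bottom, the tip leaning out to x = -22 mm. The bowl is round: the rim settles 2 mm above its bottom. Underside of the hook: 7 mm below the bowl's bottom.
- latch (a joint): Angle of the hook's spring latch, rad: 0 = shut, up to 1.5 pressed down. A steel flap, 9.5 mm long, 11 mm wide, hinged on the shank 32 mm above the bowl's bottom, level when shut, leaving 10.5 mm to the tip side. The wheel's weight alone does not open it: press the rim down about 5 to 10 N beyond; it passes on the tip side, and the latch springs back when the rim is within a few mm of the bottom.
- canister: Bystander, loose: black plastic objective canister, 49 mm across, 66 mm high, beside the jack. Origin at the centre of its underside.
- tissues: Bystander, loose: cardboard box of lens tissues, 110 x 75 x 35 mm, beside the jack. Origin at the centre of its underside.
- driver: Bystander, loose: hex driver 170 mm long with grey handle, lying on the table below the hook. Origin under its middle.
- dish: Bystander, loose: clear culture dish with lid, 88 mm across, 16 mm high, behind the post. Origin at the centre of its underside.
- oil: Bystander, loose: small amber immersion-oil bottle, 28 mm across, 62 mm high, beside the post. Origin at the centre of its underside.
- mirror: Bystander, loose: steel mirror mount on a short post, 50 mm wide, 77 mm high, nearest the robot. Origin under its post.

How it is judged (in metres and radians):
On the way, in this order (a step that is already met when the one before it is completed fails the run):
1. the handwheel, held in the fingers, is drawn clear of the jack's spindle (x of wheel_center in the frame of jack below -0.034 m and contact force between handwheel and the fingers above 1 N), for 0.1 s.
2. the rim sits in the bottom of the hook below the shut latch and the hook carries weight (over 2 N) while the fingers still hold the wheel (value of joint latch below 0.15 rad and x of wheel_center in the frame of hook_stand between -0.015 and 0.015 m and y of wheel_center in the frame of hook_stand between -0.045 and 0.045 m and height (world z) of wheel_center between 0.14 and 0.189 m and angle between the x axis of wheel_center and the x axis of hook_stand, either way round below 0.25 rad and contact force between handwheel and hook_stand above 2 N and contact force between handwheel and the fingers above 0.5 N), for 0.2 s.
At the end, for the whole second after the job is handed in: Handwheel let go and at rest (under 0.06 m/s, 0.7 rad/s), hanging by its rim in the hook (over 2 N) under the shut latch (under 0.15 rad): centre within 15 mm in the stand's x, 30 mm in its y, 140 to 185 mm high, axis within 0.25 rad of the stand's x (value of joint latch below 0.15 rad and x of wheel_center in the frame of hook_stand between -0.015 and 0.015 m and y of wheel_center in the frame of hook_stand between -0.03 and 0.03 m and height (world z) of wheel_center between 0.14 and 0.185 m and angle between the x axis of wheel_center and the x axis of hook_stand, either way round below 0.25 rad and contact force between handwheel and hook_stand above 2 N and linear speed of handwheel below 0.06 m/s and angular speed of handwheel below 0.7 rad/s and contact force between handwheel and the fingers below 0.1 N); the robot touches nothing.
It fails at once if the handwheel presses or strikes the hook stand with more than 25 N (contact force between handwheel and hook_stand above 25 N).
It fails at once if the handwheel is wrenched on the jack with more than 25 N (contact force between handwheel and jack above 25 N).
It fails at once if the robot pushes the hook stand or the jack with more than 15 N (contact force between any of the fingers, the arm and hook_stand above 15 N or contact force between any of the fingers, the arm and jack above 15 N).
It fails at once if the handwheel is dropped (height (world z) of wheel_center below 0.085 m).
It fails at once if something else on the table is moved by more than 20 mm (distance of any of canister, tissues, driver, dish, oil, mirror from where it was at the start of the episode above 0.02 m).
It also fails if it takes over 72 s, if anything falls off the work surface, if the arm or the gripper's body presses on something with over 40 N, if the wrist force passes 120 N, or if a joint passes its speed limit or range.

## Robot

A 6-joint arm with a two-finger parallel gripper is mounted at the origin on the work surface. World frame = base frame: x ahead of the robot, y to its left, z up, the work surface at z = 0. Lengths are in mm, angles in degrees, forces in N, time in s.
With the tool pointing down it reaches from about 350 to 850 mm from the base axis. Payload 8.1 kg.
Tool frame: the origin (TCP) lies midway between the tips of the shut fingers; the grasp point (between the pads) lies 19 mm behind it (r.tcp_to_grasp is the distance from the TCP to the grasp point, in mm); z points along the fingers, y is the direction in which the jaws open and shut (so a half turn about z gives the same grasp; the last joint's range is limited). The gripper opens to 85 mm and grips with 20 to 120 N. Pads are 22 mm wide; open, the fingers measure 114 mm over their backs; the gripper's body (76 mm by 85 mm) begins 54 mm behind the grasp point. The pads swing forward as they close: fully open they stand 13 mm farther back than shut.
Start: joints at [-68.205, 7.471, 85.268, -0, 87.261, -4.893], TCP at [269.502, -536.073, 231.292] pointing down, gripper open.
Joint ranges: [-169.43, 169.43], [-51.17, 129.36], [1.28, 143.12], [-76.62, 256.62], [0, 156.53], [-152.29, 152.29]. Speed limits (degrees/s): [136.94, 136.94, 159.86, 180, 180, 180].

## Interface

Orientations are given as [roll, pitch, yaw] about the fixed x, y, z axes, in that order (R = Rz(yaw) Ry(pitch) Rx(roll)).
In Python, from bench import r gives the robot as it stands.
- The arm moves only by the tool jog_arm, never from a script. Its argument "targets" is a list of rows, each a list of 7 numbers: the shift along the tool's x, y, z in m, then the turn, a rotation vector about the tool's x, y, z in rad, then the closure, from 0 (fully open) to 1 (shut). In form: [[dx, dy, dz, wx, wy, wz, claw], ...]. A call has 1 to 5 rows; each row is the pose to reach, as a shift and turn from the pose commanded when the call began, along the tool's axes at that moment; what a row does not reach only later rows make up. A row lasts 1/12 s, in which the tool goes at most 41.7 mm and 7.16 degrees, less where a joint would pass 70% of its speed; a pose out of reach is approached as far as the arm can. A call with a gripper value outside its range is refused whole. The fingers move at their own pace and stop on an object; "newtons" is the grip in N (left out, the last holds). Time passes only in rows, so rows that repeat a pose let the fingers close. It gives the time, the measured TCP pose, the force and the opening at its end, in the units of the state.
- r.sense(): the state, without advancing time (a new reading comes with each control period).
- r.snapshot(name): name is "side" or "top"; returns a dict with "pixels" (420x560x3 uint8, red, green, blue), "fx", "fy", "cx", "cy" (pixels), "origin" and "attitude" of the camera in the world. Camera axes: x right, y down, z forward; pixel columns grow to the right and rows downward; lengths in mm; the calibration is good to about 2 mm. A picture is of the moment at which its call begins. There is no depth.
- r.hand_in(): hands the job in, once; it reports no verdict.
The state is a dict: "time": time; "joint_pos": joint angles; "qd": joint speeds; "joint_efforts": joint torques, N m; "tool_pos": TCP position; "tcp_rot": TCP orientation; "ft_force": force on the tool from outside, world axes, zero at the start; "wrist_torque": the same for the moment, N m; "finger_gap": finger opening in mm.
Only numpy, scipy, OpenCV 4.12 (cv2) and the standard library are available. Lean on these libraries where they do the work, as an engineer would, in place of code of your own. Each camera call takes 0.05 s, during which the arm holds its last target.

## Working session

There is one attempt and no reset: what is moved stays moved. The work goes in short steps, Python scripts to look and compute and a tool call to move; the robot and the scene stay as the last step left them, time stands still between calls to the robot, and variables do not carry over. Pictures are saved under pics/ and viewed, and the job is handed in when it is done.

Besides the shell and the picture viewer there is one more tool, called after ">>>" as a command line: name --pt "numbers of a row" for each row, then --argument value for the rest. jog_arm: Moves the arm, as the interface text tells. Its arguments: {"type":"object","properties":{"targets":{"type":"array","items":{"type":"array","items":{"type":"number"}}},"newtons":{"type":"number"}},"required":["targets"]}

```bash
mkdir -p pics; ls; python3 - <<'E'
from bench import r
import cv2,numpy as np
s=r.sense();print(s)
for n in("side","top"):
    d=r.snapshot(n);cv2.imwrite(f"pics/{n}0.png",d["pixels"][:,:,::-1])
    print(n,{k:(np.round(v,3).tolist() if not np.isscalar(v) else v) for k,v in d.items() if k!="pixels"})
E
```

```text
pics
{'time': 0.0, 'joint_pos': array([-6.82041713e+01,  7.51527737e+00,  8.53309547e+01,  9.44536881e-04,
        8.72602402e+01, -4.89284786e+00]), 'qd': array([0.02664326, 0.0614952 , 0.06365617, 0.00051647, 0.02013194,
       0.03111713]), 'joint_efforts': array([ 1.79193521e-03, -5.69400501e+01, -5.00547266e+01, -2.20277752e-04,
        1.50280137e-02, -1.72975746e-05]), 'tool_pos': array([ 269.30651499, -535.54653501,  230.22659883]), 'tcp_rot': array([-1.79893996e+02, -1.00212238e-02,  2.66886213e+01]), 'ft_force': array([-0.26516924,  0.31372179,  0.07034292]), 'wrist_torque': array([-0.03485707,  0.02223484, -0.01320427]), 'finger_gap': 85.09301943610753}
side {'fx': 535.3824270861724, 'fy': 535.3824270861724, 'cx': 276.9778259242565, 'cy': 206.1829501353681, 'origin': [529.98, 1008.927, 941.874], 'attitude': [-126.439, 0.993, -177.392]}
top {'fx': 398.8726340422957, 'fy': 398.8726340422957, 'cx': 277.14899879168235, 'cy': 208.57112629867322, 'origin': [474.131, -30.715, 1328.012], 'attitude': [-173.074, 1.232, -91.616]}
```

View pics/side0.png

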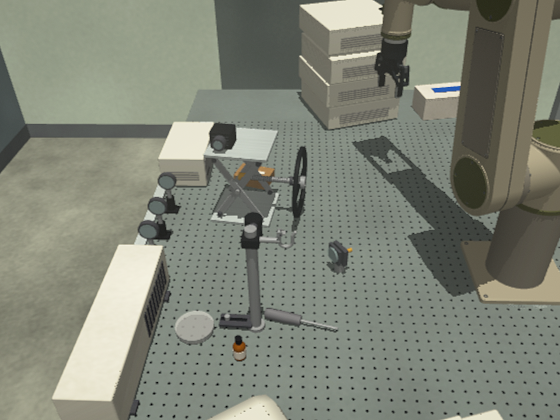

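View pics/top0.png

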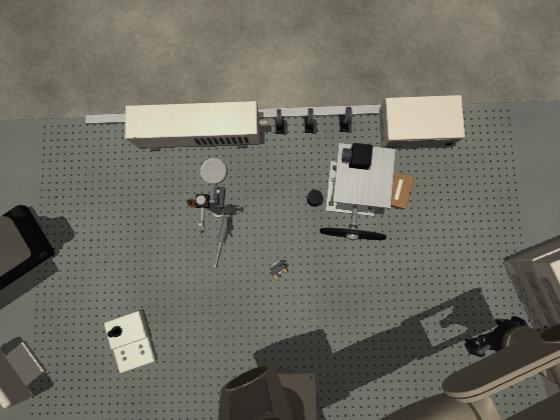

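The side view shows the wheel edge-on at about (300,182) and the hook at (287,238) beside the post top (252,220). The top view shows the wheel at (352,234) and the post top at (202,201). I'll zoom in.

```bash
cat > h.py <<'E'
import cv2,numpy as np
from scipy.spatial.transform import Rotation as R
def cam(d):
    return R.from_euler('xyz',d['attitude'],degrees=True).as_matrix(),np.array(d['origin'])
def ray(d,u,v):
    M,o=cam(d);q=M@np.array([(u-d['cx'])/d['fx'],(v-d['cy'])/d['fy'],1]);return o,q/np.linalg.norm(q)
def onz(d,u,v,z):
    o,q=ray(d,u,v);return o+q*(z-o[2])/q[2]
def proj(d,P):
    M,o=cam(d);p=(np.atleast_2d(P)-o)@M;return np.c_[p[:,0]/p[:,2]*d['fx']+d['cx'],p[:,1]/p[:,2]*d['fy']+d['cy']]
def tri(d1,p1,d2,p2):
    o1,a=ray(d1,*p1);o2,b=ray(d2,*p2)
    t=np.linalg.lstsq(np.c_[a,-b],o2-o1,rcond=None)[0]
    A=o1+a*t[0];B=o2+b*t[1];return (A+B)/2,np.linalg.norm(A-B)
def crop(d,x0,y0,x1,y1,k,name):
    im=d['pixels'][y0:y1,x0:x1,::-1];cv2.imwrite(name,cv2.resize(im,None,fx=k,fy=k,interpolation=cv2.INTER_CUBIC))
E
python3 - <<'E'
from bench import r
from h import *
import pickle
a=r.snapshot("side");b=r.snapshot("top");pickle.dump((a,b),open("s0.pkl","wb"))
crop(a,200,110,340,230,5,"pics/a1.png")
crop(a,220,200,350,350,4,"pics/a2.png")
crop(b,310,130,420,250,5,"pics/b1.png")
crop(b,180,150,300,290,4,"pics/b2.png")
E
```

```text
(no output)
```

View pics/a1.png

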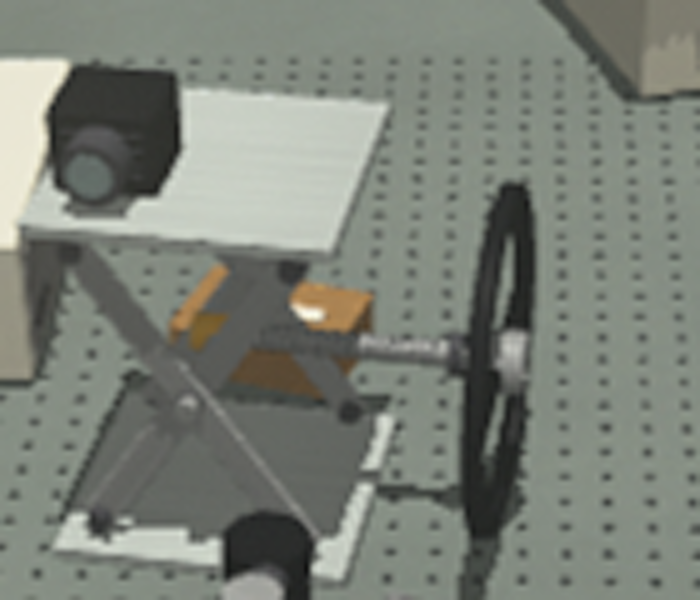

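View pics/a2.png

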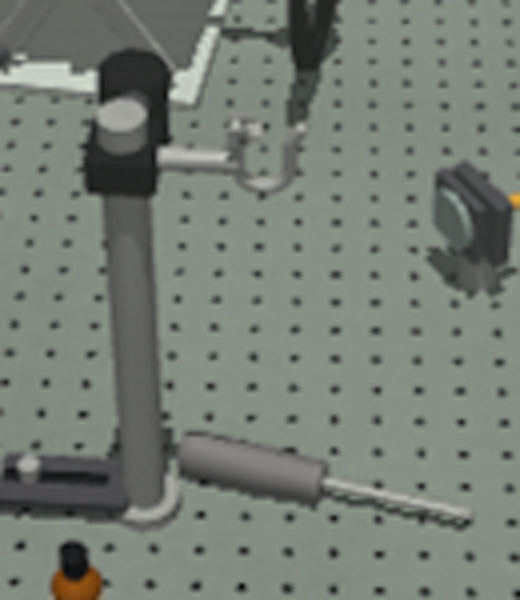

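View pics/b1.png

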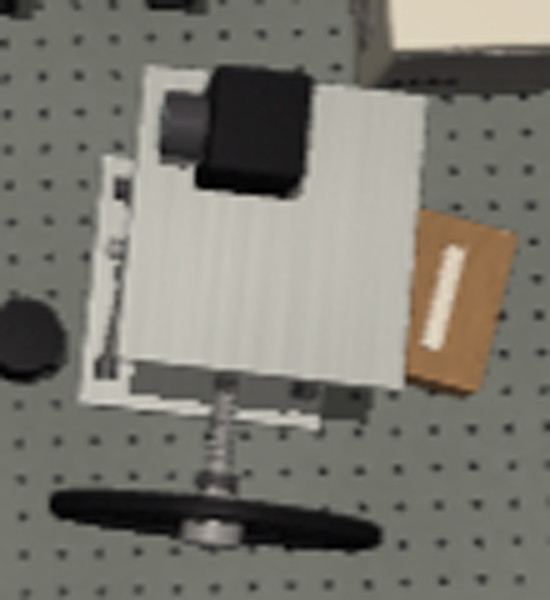

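View pics/b2.png

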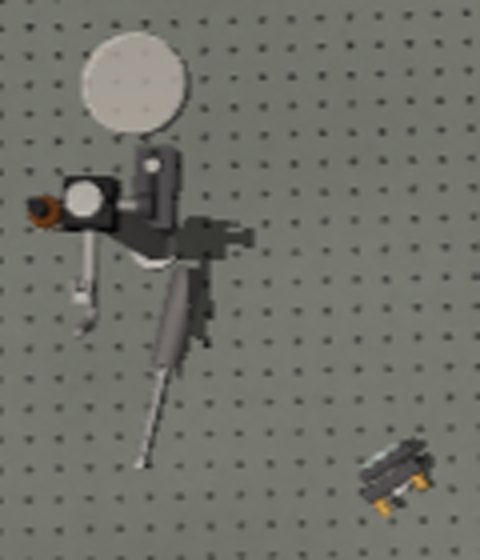

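```bash
python3 - <<'E'
from h import *
import pickle
a,b=pickle.load(open("s0.pkl","rb"))
# plate top in top view
def plate(d,x0,y0,x1,y1,thr):
    g=d['pixels'].astype(int);m=((g.min(2)>thr)&(g.max(2)-g.min(2)<25)).astype(np.uint8)
    k=np.zeros_like(m);k[y0:y1,x0:x1]=m[y0:y1,x0:x1]
    k=cv2.morphologyEx(k,cv2.MORPH_OPEN,np.ones((3,3)))
    c=max(cv2.findContours(k,cv2.RETR_EXTERNAL,cv2.CHAIN_APPROX_NONE)[0],key=cv2.contourArea)
    return c,k
c,k=plate(b,325,135,400,220,150)
cv2.imwrite("pics/pm.png",cv2.resize(k[130:250,310:420]*255,None,fx=5,fy=5))
P=np.array([onz(b,u,v,224)[:2] for u,v in c[:,0]],np.float32)
print(cv2.minAreaRect(P), cv2.boxPoints(cv2.minAreaRect(P)))
# wheel black mask top
g=b['pixels'].astype(int);m=(g.max(2)<45).astype(np.uint8);k=np.zeros_like(m);k[222:246,312:392]=m[222:246,312:392]
ys,xs=np.nonzero(k);print(xs.min(),xs.max(),ys.min(),ys.max())
cv2.imwrite("pics/wm.png",cv2.resize(k[210:250,310:400]*255,None,fx=6,fy=6))
for x in (xs.min(),xs.min()+1,xs.max()-1,xs.max()): print(x,ys[xs==x].mean())
# wheel side mask
g=a['pixels'].astype(int);m=(g.max(2)<60).astype(np.uint8);k=np.zeros_like(m);k[140:222,288:312]=m[140:222,288:312]
cv2.imwrite("pics/wm2.png",cv2.resize(k[130:230,280:320]*255,None,fx=6,fy=6))
ys,xs=np.nonzero(k)
for y in list(range(ys.min(),ys.min()+8))+list(range(ys.max()-14,ys.max()+1)): print(y,xs[ys==y].min(),xs[ys==y].max())
# post top
print(tri(a,(250.2,228.5),b,(200.8,199.8)))
E
```

```text
((698.3179321289062, -248.90835571289062), (175.35963439941406, 167.2590789794922), 81.781005859375) [[ 603.01294 -323.73218]
 [ 768.5541  -347.64304]
 [ 793.6229  -174.08453]
 [ 628.0818  -150.17368]]
320 385 227 239
320 230.0
321 230.0
384 237.0
385 237.0
147 300 304
148 300 304
149 300 305
150 299 305
151 299 305
152 298 305
153 298 305
154 298 305
206 293 302
207 292 301
208 292 301
209 292 301
210 292 301
211 293 300
212 293 300
213 293 300
214 294 300
215 294 299
216 294 299
217 294 298Traceback (most recent call last):
  File "<stdin>", line 24, in <module>
    return umr_minimum(a, axis, None, out, keepdims, initial, where)
ValueError: zero-size array to reduction operation minimum which has no identity
```

View pics/pm.png

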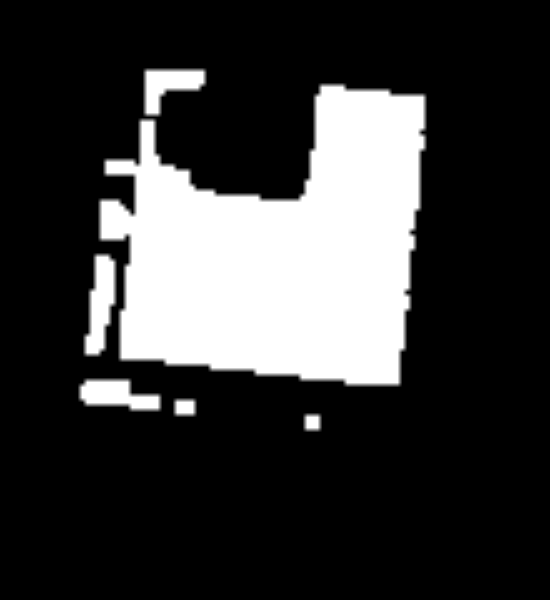

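View pics/wm.png

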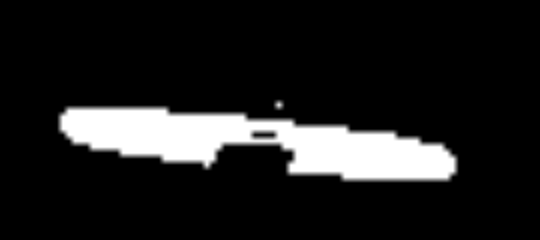

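```bash
python3 - <<'E'
from h import *
import pickle
a,b=pickle.load(open("s0.pkl","rb"))
g=b['pixels'].astype(float).min(2)
def edge(cols,lo,hi,axis):  # subpixel strongest gradient
    pts=[]
    for c in cols:
        p=g[lo:hi,c] if axis==0 else g[c,lo:hi]
        w=np.abs(np.diff(p)); i=w.argmax(); s=slice(max(i-1,0),i+2); t=lo+.5+(np.arange(len(w))[s]*w[s]).sum()/w[s].sum()
        pts.append((c,t) if axis==0 else (t,c))
    return np.array(pts)
def fit(pts,z):
    P=np.array([onz(b,u,v,z)[:2] for u,v in pts],np.float32)
    l=cv2.fitLine(P,cv2.DIST_HUBER,0,1e-3,1e-3).ravel(); return l
front=fit(edge(range(337,388),196,214,0),224)
right=fit(edge(range(152,204),384,401,1),224)
for n,l in(("front",front),("right",right)): print(n,np.degrees(np.arctan2(l[1],l[0])),l)
A=np.c_[front[:2],-right[:2]];t=np.linalg.solve(A,right[2:]-front[2:]);c=front[2:]+front[:2]*t[0];print("front right corner (75,-80):",c)
print("left end of front edge",onz(b,334.3,202.3,224))
# wheel top view
L=onz(b,319.7,230,110);Rr=onz(b,385.6,237,110);print("wheel ends",L,Rr,(L+Rr)/2,np.linalg.norm(L-Rr),np.degrees(np.arctan2(*(L-Rr)[1::-1]))) 
for yaw in (-8,-7,-6,-5):
    M=R.from_euler('z',yaw,degrees=True).as_matrix()[:2,:2]
    print(yaw,c-M@np.array([75,-80]))
# side view: disc ellipse of post
crop(a,225,205,310,255,8,"pics/a3.png")
crop(b,185,185,235,245,10,"pics/b3.png")
print("post",tri(a,(250.2,228.5),b,(200.8,199.8)))
E
```

```text
front -86.99749 [ 5.2379664e-02 -9.9862725e-01  6.0407458e+02 -2.6011984e+02]
right -7.863119 [ 9.9059772e-01 -1.3680694e-01  6.9477734e+02 -3.3719763e+02]
front right corner (75,-80): [ 607.4851 -325.1421]
left end of front edge [ 621.57534442 -170.41709695  224.        ]
wheel ends [ 552.99901025 -136.59084058  110.        ] [ 525.85553875 -335.0730472   110.        ] [ 539.4272745  -235.83194389  110.        ] 200.32961436486707 82.21281042519165
-8 [ 544.34885034 -235.48266177]
-7 [ 542.79369352 -236.59819696]
-6 [ 541.25824233 -237.74070347]
-5 [ 539.74296448 -238.90983329]
post (array([631.5815365 , 190.72177637, 281.40096847]), np.float64(0.15770396946501866))
```

View pics/a3.png

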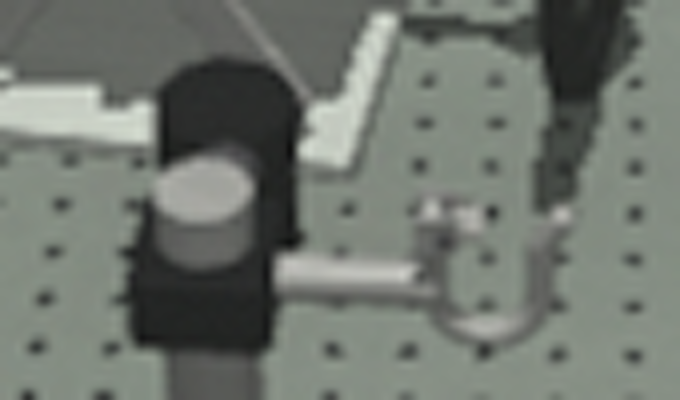

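View pics/b3.png

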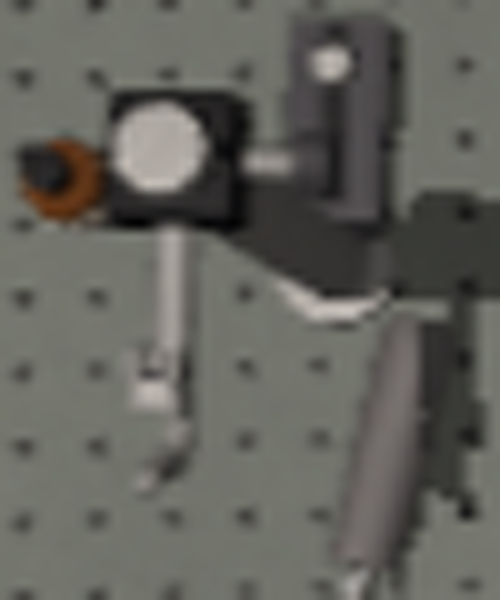

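```bash
python3 - <<'E'
from h import *
import pickle
a,b=pickle.load(open("s0.pkl","rb"))
g=b['pixels'].astype(int)
def cen(d,box,thr):
    x0,y0,x1,y1=box;G=d['pixels'][y0:y1,x0:x1].astype(int);m=((G.min(2)>thr)).astype(np.uint8)
    n,l,s,c=cv2.connectedComponentsWithStats(m);i=1+s[1:,4].argmax();return c[i]+[x0,y0],s[i]
pb,sb=cen(b,(192,190,210,208),110);pa,sa=cen(a,(240,218,262,240),110)
print(pb,sb,pa,sa);P=tri(a,pa,b,pb);print("post",P, onz(b,*pb,285),onz(a,*pa,285))
u=lambda x,y,k,x0,y0:((x+.5)/k-.5+x0,(y+.5)/k-.5+y0)
T=tri(a,u(562,213,8,225,205),b,u(147,483,10,185,185));S=tri(a,u(432,208,8,225,205),b,u(152,368,10,185,185))
print("tip",T,"shank",S)
print("bowl underside at", [onz(a,*u(487,341,8,225,205),z) for z in (236,243,250)])
# wheel: side view top/bottom of rim
print("rim top side z=210",onz(a,302.3,146.3,210),"bottom z=10",onz(a,296,217.8,10))
L=onz(b,334.3-.5,202.3-.5,224);Q=onz(b,390-.5,206.8-.5,224);print(L,Q,np.linalg.norm(L-Q),np.degrees(np.arctan2(*(L-Q)[1::-1]))-90)
for n,z in (("canister",66),):pass
E
```

```text
[200.26229508 199.3442623 ] [ 4  5  9  9 61] [246.9453125 226.5390625] [  0   0  17  15 128]
post (array([634.94123222, 191.23763693, 286.23074722]), np.float64(5.421768522072663)) [632.38616426 191.38908593 285.        ] [637.89038989 189.21136331 285.        ]
tip (array([543.7305398 , 195.52495706, 280.22306397]), np.float64(0.26051353666448474)) shank (array([574.89127535, 194.11330778, 279.9521255 ]), np.float64(1.170969215451031))
bowl underside at [array([562.39019249, 192.54805536, 236.        ]), array([562.06878465, 200.64390247, 243.        ]), array([561.7473768 , 208.73974958, 250.        ])]
rim top side z=210 [ 531.60268581 -255.18742231  210.        ] bottom z=10 [ 546.91778616 -197.00798832   10.        ]
[ 623.02323556 -169.09263052  224.        ] [ 605.63025609 -322.51014068  224.        ] 154.40028548317855 -6.468019691696867
```

```bash
cat >> h.py <<'E'
def go(s,p,rpy):
    """shift (tool axes, m) and rotvec (tool axes) from sensed pose to world pose"""
    T=R.from_euler('xyz',s['tcp_rot'],degrees=True);G=R.from_euler('xyz',rpy,degrees=True)
    d=T.inv().apply(np.array(p)-s['tool_pos'])/1000; w=(T.inv()*G).as_rotvec()
    print("move",np.round(d,4),np.round(w,4))
def down(yaw,tilt=0):
    """tool down, rotated by tilt deg about the tool y axis (right-handed)"""
    return (R.from_euler('xyz',[180,0,yaw],degrees=True)*R.from_euler('y',tilt,degrees=True)).as_euler('xyz',degrees=True)
E
python3 - <<'E'
from bench import r
from h import *
import pickle
s=r.sense()
go(s,[539,-236,295],down(82.2))
a,b=pickle.load(open("s0.pkl","rb"))
u=lambda x,y,k,x0,y0:((x+.5)/k-.5+x0,(y+.5)/k-.5+y0)
print(onz(a,*u(203,188,8,225,205),285))
E
```

```text
move [ 0.3755 -0.1468 -0.0642] [-1.000e-03 -6.000e-04 -9.688e-01]
[631.58117474 193.84297785 285.        ]
```

>>> jog_arm --pt "0 0 -0.04 0 0 0 0" --pt "0.375 -0.147 -0.064 0 0 -0.97 0.3" --pt "0.375 -0.147 -0.064 0 0 -0.97 0.3" --pt "0.375 -0.147 -0.064 0 0 -0.97 0.3" --pt "0.375 -0.147 -0.064 0 0 -0.97 0.3" --newtons 80

```text
time: 0.62
tool_pos: [381.3, -411.0, 281.3]
tcp_rot: [180.0, -0.0, 55.6]
ft_force: [0.2, -0.4, -0.1]
finger_gap: 59.9
```

```bash
python3 - <<'E'
from bench import r
from h import *
s=r.sense();print(s['time'],s['tool_pos'],s['tcp_rot'],s['finger_gap'])
go(s,[539,-236,295],down(82.2))
E
```

```text
0.6167 [ 381.29860238 -410.96893499  281.33194373] [ 1.79990666e+02 -3.38584887e-03  5.56238491e+01] 59.85678110210045
move [ 0.2335  0.0314 -0.0136] [ 2.000e-04 -0.000e+00 -4.638e-01]
```

>>> jog_arm --pt "0.233 0.031 -0.014 0 0 -0.464 0.3" --pt "0.233 0.031 -0.014 0 0 -0.464 0.3" --pt "0.233 0.031 -0.014 0 0 -0.464 0.3" --pt "0.233 0.031 -0.014 0 0 -0.464 0.3" --pt "0.233 0.031 -0.014 0 0 -0.464 0.3"

```text
time: 1.03
tool_pos: [521.4, -256.5, 293.7]
tcp_rot: [180.0, 0.0, 82.3]
ft_force: [0.6, -0.6, -0.3]
finger_gap: 59.7
```

>>> jog_arm --pt "0 0 0 0 0 0 0.3" --pt "0 0 0 0 0 0 0.3" --pt "0 0 0 0 0 0 0.3"

```text
time: 1.28
tool_pos: [520.3, -258.2, 293.3]
tcp_rot: [-180.0, 0.0, 82.0]
ft_force: [-0.0, 0.2, -0.3]
finger_gap: 59.3
```

```bash
python3 - <<'E'
from bench import r
from h import *
s=r.sense();print(s['time'],s['tool_pos'],s['tcp_rot'],s['finger_gap'],s['ft_force'])
go(s,[539,-236,295],down(82.2))
go(s,[539,-236,215],down(82.2))
b=r.snapshot("top");a=r.snapshot("side")
crop(b,300,130,440,250,5,"pics/b4.png");crop(a,200,60,340,230,4,"pics/a4.png")
E
```

```text
1.2833 [ 520.31763033 -258.180553    293.26144531] [-1.79956101e+02  1.41632543e-02  8.19692628e+01] 59.32360645072033 [-0.03716124  0.20837855 -0.26114905]
move [ 0.0246  0.0154 -0.0018] [-0.0008  0.0002 -0.004 ]
move [0.0246 0.0155 0.0782] [-0.0008  0.0002 -0.004 ]
```

View pics/b4.png

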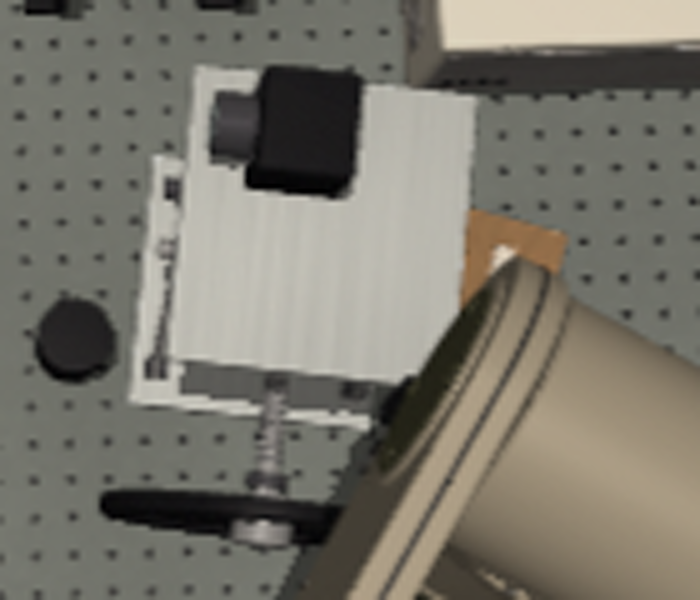

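View pics/a4.png

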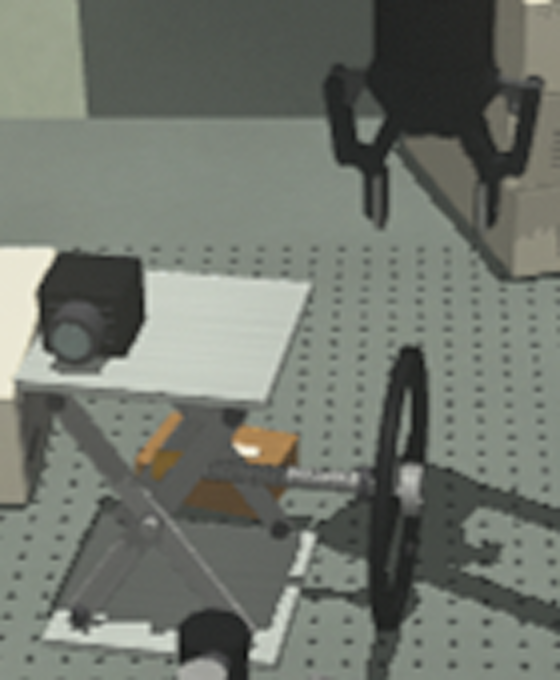

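>>> jog_arm --pt "0.0246 0.0155 0 0 0 0.004 0.4" --pt "0.0246 0.0155 0.03 0 0 0.004 0.4" --pt "0.0246 0.0155 0.06 0 0 0.004 0.4" --pt "0.0246 0.0155 0.06 0 0 0.004 0.4" --pt "0.0246 0.0155 0.06 0 0 0.004 0.4"

```text
time: 1.8
tool_pos: [537.2, -236.6, 231.7]
tcp_rot: [-179.7, -0.1, 81.6]
ft_force: [-0.8, -0.6, 0.7]
finger_gap: 51.3
```

```bash
python3 - <<'E'
from bench import r
from h import *
s=r.sense();print(s['time'],s['tool_pos'],s['tcp_rot'],s['finger_gap'],s['ft_force'])
go(s,[539,-236,183],down(82.2))
a=r.snapshot("side")
crop(a,250,90,340,230,5,"pics/a5.png")
E
```

```text
1.8 [ 537.21370933 -236.55145703  231.7150502 ] [-1.79734637e+02 -8.87050964e-02  8.15784886e+01] 51.25718891127886 [-0.840956   -0.58118007  0.71420482]
move [0.0007 0.0019 0.0487] [-0.0046 -0.0016 -0.0108]
```

View pics/a5.png

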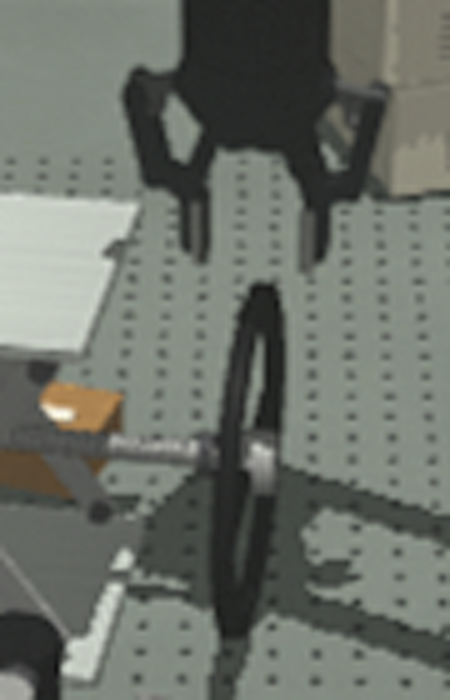

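>>> jog_arm --pt "0.0005 0.001 0.025 -0.004 -0.001 -0.011 0.4" --pt "0.0005 0.001 0.048 -0.004 -0.001 -0.011 0.4" --pt "0.0005 0.001 0.048 -0.004 -0.001 -0.011 0.4" --pt "0.0005 0.001 0.048 -0.004 -0.001 -0.011 0.4" --pt "0.0005 0.001 0.048 -0.004 -0.001 -0.011 0.4"

```text
time: 2.27
tool_pos: [541.2, -236.8, 188.5]
tcp_rot: [179.6, 0.1, 82.3]
ft_force: [0.4, -0.1, -0.0]
finger_gap: 51.6
```

```bash
python3 - <<'E'
from bench import r
from h import *
s=r.sense();print(s['time'],s['tool_pos'],s['tcp_rot'],s['finger_gap'],s['ft_force'])
go(s,[539,-236,184],down(82.2))
a=r.snapshot("side")
crop(a,250,90,340,230,5,"pics/a6.png")
E
```

```text
2.2667 [ 541.20379189 -236.75175404  188.4578248 ] [1.79602547e+02 1.23567575e-01 8.22786359e+01] 51.55484621058934 [ 0.44219571 -0.13154679 -0.02012251]
move [ 0.0005 -0.0023  0.0044] [0.0069 0.0022 0.0014]
```

View pics/a6.png

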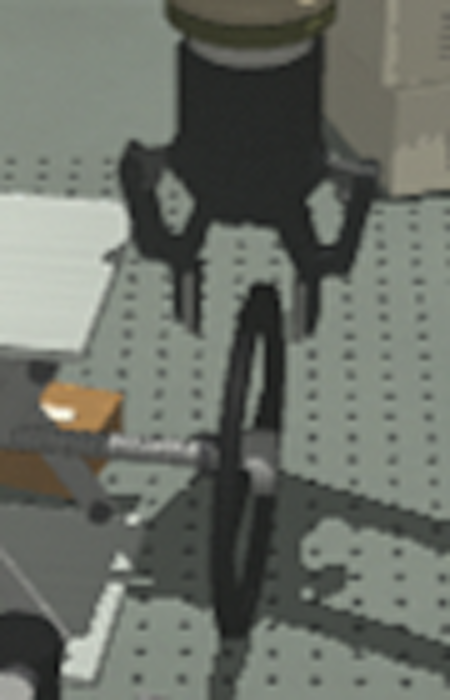

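>>> jog_arm --pt "0.0005 -0.0035 0.0045 0 0 0 0.4" --pt "0.0005 -0.0035 0.0045 0 0 0 0.4" --pt "0.0005 -0.0035 0.0045 0 0 0 0.6" --pt "0.0005 -0.0035 0.0045 0 0 0 0.7" --pt "0.0005 -0.0035 0.0045 0 0 0 0.74" --newtons 30

```text
time: 2.73
tool_pos: [537.0, -234.8, 181.4]
tcp_rot: [179.8, 0.1, 82.3]
ft_force: [-0.0, -0.7, -0.7]
finger_gap: 22.1
```

```bash
python3 - <<'E'
from bench import r
from h import *
s=r.sense();print(s['time'],s['tool_pos'],s['tcp_rot'],s['finger_gap'],s['ft_force'])
a=r.snapshot("side")
print(proj(a,[[539,-236,210],[539,-236,194],[539-6,-235,202],[539+6,-237,202]]),(proj(a,[[539,-236,210]])-[250,90])*5)
crop(a,270,120,330,220,6,"pics/a7.png")
E
```

```text
2.7333 [ 537.01011326 -234.83379593  181.35000963] [1.79753618e+02 6.69569055e-02 8.23251192e+01] 22.07695193002616 [-0.02379172 -0.67886043 -0.72324668]
[[299.48346991 149.88737309]
 [299.43820892 155.02780717]
 [301.6909966  152.67587675]
 [297.23389045 152.25658247]] [[247.41734954 299.43686546]]
```

View pics/a7.png

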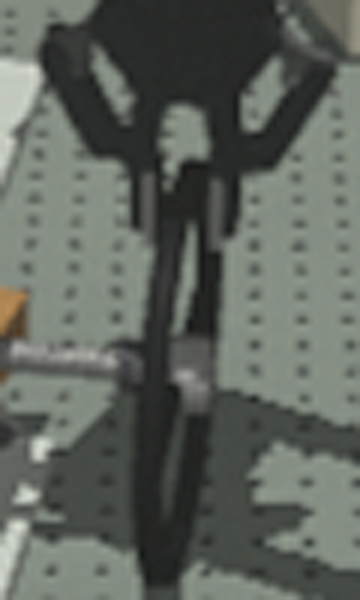

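>>> jog_arm --pt "0 0 -0.001 0 0 0 0.85" --pt "0 0 -0.001 0 0 0 1" --pt "0 0 -0.001 0 0 0 1" --pt "0 0 -0.001 0 0 0 1" --pt "0 0 -0.001 0 0 0 1" --newtons 30

```text
time: 3.2
tool_pos: [536.9, -234.8, 182.1]
tcp_rot: [179.8, 0.1, 82.3]
ft_force: [-0.9, -0.5, -0.3]
finger_gap: 11.2
```

```bash
python3 - <<'E'
from bench import r
from h import *
s=r.sense();print(s)
a=r.snapshot("side")
crop(a,270,120,330,220,6,"pics/a8.png")
E
```

```text
{'time': 3.2, 'joint_pos': array([-2.86503379e+01,  6.65667754e+00,  9.13254352e+01,  2.38631592e-02,
        8.17934775e+01, -2.09781283e+01]), 'qd': array([-0.03342582,  0.02135585,  0.03420213,  0.04740275,  0.02128067,
       -0.05430104]), 'joint_efforts': array([ 6.52489392e-02, -5.53891826e+01, -4.94251013e+01,  7.67792948e-02,
       -2.25225468e-01,  6.01696393e-04]), 'tool_pos': array([ 536.85283473, -234.79901319,  182.0640805 ]), 'tcp_rot': array([1.79782005e+02, 5.82752564e-02, 8.23243196e+01]), 'ft_force': array([-0.88784065, -0.52225476, -0.27989898]), 'wrist_torque': array([-0.00108046,  0.07031433,  0.01198106]), 'finger_gap': 11.244145969242455}
```

View pics/a8.png

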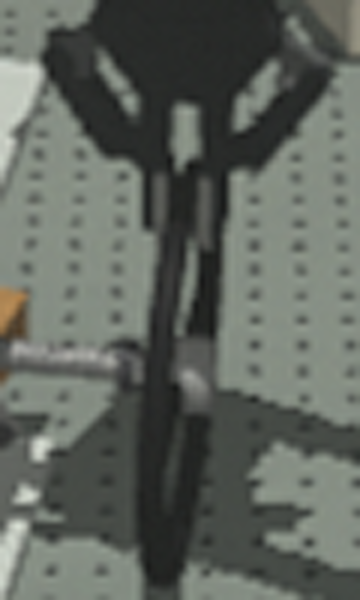

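>>> jog_arm --pt "0 0 0 0 0 0 1" --pt "0 0 0 0 0 0 1" --pt "0 0 -0.001 0 0 0 1" --pt "0 0 -0.002 0 0 0 1" --pt "0 0 -0.002 0 0 0 1" --newtons 110

```text
time: 3.67
tool_pos: [536.6, -234.7, 183.6]
tcp_rot: [179.8, 0.0, 82.3]
ft_force: [0.1, -0.9, -4.3]
finger_gap: 9.7
```

>>> jog_arm --pt "0 0 0 0 0 0 1" --pt "0 0 0 0 0 0 1" --pt "0 0 0 0 0 0 1"

```text
time: 3.92
tool_pos: [536.8, -234.7, 183.8]
tcp_rot: [179.8, 0.0, 82.3]
ft_force: [-1.0, -0.3, -4.3]
finger_gap: 10.3
```

>>> jog_arm --pt "0 -0.003 0 0 0 0 1" --pt "0 -0.006 0 0 0 0 1" --pt "0 -0.009 0 0 0 0 1" --pt "0 -0.012 0 0 0 0 1" --pt "0 -0.012 0 0 0 0 1"

```text
time: 4.33
tool_pos: [524.4, -233.1, 184.0]
tcp_rot: [179.8, 0.1, 82.3]
ft_force: [0.7, 0.0, -4.4]
finger_gap: 9.8
```

```bash
python3 - <<'E'
from bench import r
from h import *
s=r.sense();print(s)
a=r.snapshot("side")
crop(a,270,120,330,220,6,"pics/a9.png")
E
```

```text
{'time': 4.3333, 'joint_pos': array([-2.91034092e+01,  4.74229279e+00,  9.31619306e+01,  2.29763544e-02,
        8.18799005e+01, -2.14183696e+01]), 'qd': array([ 0.04165838,  0.4881425 , -0.5882011 ,  0.24619322, -0.22625904,
        0.24814235]), 'joint_efforts': array([-2.00770801e-02, -5.62146592e+01, -5.14823449e+01,  1.23534139e-02,
       -4.17422166e-02, -4.38860909e-02]), 'tool_pos': array([ 524.37084178, -233.13773763,  184.02207768]), 'tcp_rot': array([1.79790722e+02, 5.76458349e-02, 8.23116526e+01]), 'ft_force': array([ 0.7385427 ,  0.04253643, -4.36821204]), 'wrist_torque': array([-0.03260418, -0.04364112,  0.00671723]), 'finger_gap': 9.782204699189382}
```

View pics/a9.png

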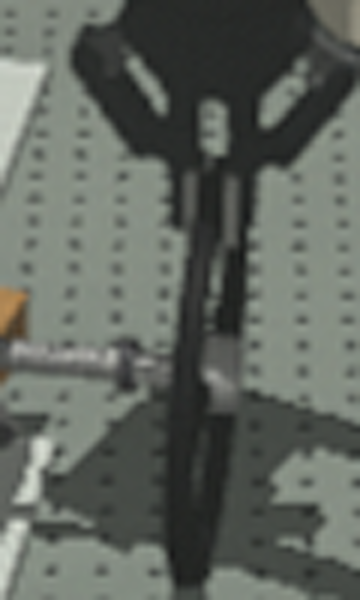

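Sliding freely: the force reading is the wheel's weight only. I'll draw it the rest of the way off.

>>> jog_arm --pt "0 -0.006 0 0 0 0 1" --pt "0 -0.012 0 0 0 0 1" --pt "0 -0.018 0 0 0 0 1" --pt "0 -0.024 0 0 0 0 1" --pt "0 -0.03 0 0 0 0 1"

```text
time: 4.8
tool_pos: [494.5, -229.1, 183.9]
tcp_rot: [179.8, 0.1, 82.3]
ft_force: [-0.8, -0.9, -4.4]
finger_gap: 10.0
```

>>> jog_arm --pt "0 -0.008 0 0 0 0 1" --pt "0 -0.016 0 0 0 0 1" --pt "0 -0.02 0 0 0 0 1" --pt "0 -0.02 0 0 0 0 1" --pt "0 -0.02 0 0 0 0 1"

```text
time: 5.22
tool_pos: [475.4, -226.6, 184.0]
tcp_rot: [179.7, 0.1, 82.3]
ft_force: [0.1, 0.1, -3.9]
finger_gap: 10.3
```

```bash
python3 - <<'E'
from bench import r
from h import *
s=r.sense();print(s['time'],s['tool_pos'],s['tcp_rot'],s['finger_gap'],s['ft_force'])
a=r.snapshot("side")
crop(a,250,90,350,230,5,"pics/a10.png")
E
```

```text
5.2167 [ 475.36344203 -226.62077824  184.03436038] [1.79737800e+02 6.95003754e-02 8.23043669e+01] 10.303592423772583 [ 0.05539837  0.11867931 -3.87605394]
```

View pics/a10.png

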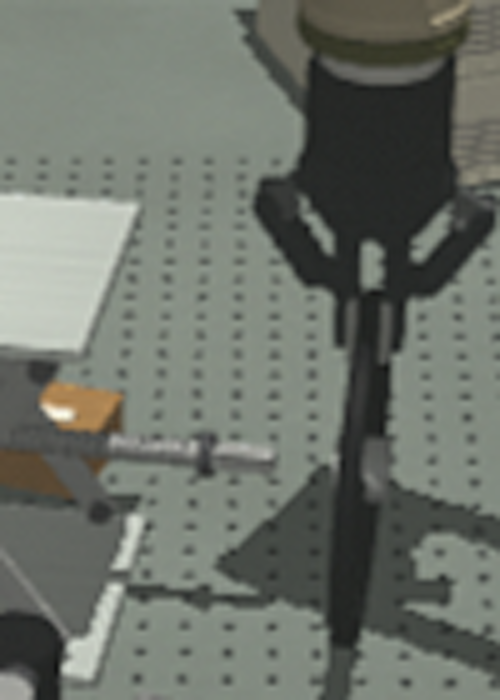

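```bash
cat >> h.py <<'E'
YS=-2.3; O=np.array([562.3,194.9,0])
def wheel(s,Lz=72.):
    T=R.from_euler('xyz',s['tcp_rot'],degrees=True);C=s['tool_pos']+T.apply([0,0,Lz])
    return C, R.from_euler('z',YS,degrees=True).inv().apply(C-O)
def to_stand(s,p,tilt=20,Lz=72.):
    """wheel centre to stand coords p"""
    rp=down(90+YS,tilt);G=R.from_euler('xyz',rp,degrees=True)
    C=O+R.from_euler('z',YS,degrees=True).apply(p)
    go(s,C-G.apply([0,0,Lz]),rp)
E
python3 - <<'E'
from bench import r
from h import *
s=r.sense();print(wheel(s),np.round(s['joint_pos'],1))
to_stand(s,[-80,0,240]); to_stand(s,[-80,0,240],0)
E
```

```text
(array([ 475.93389445, -226.77795698,  112.08006471]), array([ -69.37383631, -424.80427779,  112.08006471])) [-31.1  -2.6 100.6   0.   81.7 -23.4]
move [ 0.3972 -0.0473 -0.1243] [ 0.021   0.3502 -0.0923]
move [ 0.4217 -0.0495 -0.1287] [ 0.0046  0.0014 -0.0941]
```

>>> jog_arm --pt "0 0 -0.02 0 0 0 1" --pt "0 0 -0.05 0 0 0 1" --pt "0 0 -0.08 0 0 0 1" --pt "0.01 0 -0.11 0 0 0 1" --pt "0.03 -0.005 -0.129 0 0 0 1"

```text
time: 5.68
tool_pos: [475.1, -197.6, 316.3]
tcp_rot: [179.6, 0.2, 82.2]
ft_force: [1.6, 0.8, -3.9]
finger_gap: 9.8
```

>>> jog_arm --pt "0.03 -0.005 0 0 0 -0.01 1" --pt "0.06 -0.01 0 0 0 -0.02 1" --pt "0.09 -0.015 0 0 0 -0.03 1" --pt "0.12 -0.02 0 0 0 -0.04 1" --pt "0.15 -0.025 0 0 0 -0.05 1"

```text
time: 6.1
tool_pos: [469.4, -42.5, 312.7]
tcp_rot: [179.7, 0.1, 85.2]
ft_force: [0.8, 0.1, -4.2]
finger_gap: 9.8
```

>>> jog_arm --pt "0.03 -0.002 0 0 0 -0.01 1" --pt "0.06 -0.004 0 0 0 -0.02 1" --pt "0.09 -0.006 0 0 0 -0.03 1" --pt "0.12 -0.008 0 0 0 -0.04 1" --pt "0.14 -0.01 0 0 0 -0.045 1"

```text
time: 6.52
tool_pos: [471.1, 99.2, 312.5]
tcp_rot: [179.8, 0.0, 87.9]
ft_force: [0.6, -1.5, -3.4]
finger_gap: 10.2
```

```bash
python3 - <<'E'
from bench import r
from h import *
s=r.sense();print(s['time'],s['tool_pos'],s['tcp_rot'],s['finger_gap'],s['ft_force'],wheel(s))
to_stand(s,[-80,0,240]); to_stand(s,[-80,0,240],0)
E
```

```text
6.5167 [471.10609654  99.16318613 312.48249043] [1.79750847e+02 1.81386338e-02 8.78853566e+01] 10.246304481596695 [ 0.55610977 -1.54887689 -3.44151581] (array([471.41813585,  99.12885531, 240.48317479]), array([-86.96518157, -99.34124311, 240.48317479]))
move [0.0747 0.0075 0.0048] [0.0037 0.3494 0.004 ]
move [0.0993 0.0076 0.0005] [0.0043 0.0003 0.0032]
```

>>> jog_arm --pt "0.018 0.002 0.001 0 0.07 0 1" --pt "0.035 0.004 0.002 0 0.14 0 1" --pt "0.05 0.006 0.003 0 0.21 0 1" --pt "0.064 0.007 0.004 0.002 0.28 0.002 1" --pt "0.0747 0.0075 0.005 0.004 0.349 0.004 1"

```text
time: 6.93
tool_pos: [482.0, 171.9, 307.8]
tcp_rot: [180.0, -20.1, 87.6]
ft_force: [-0.5, -0.1, -5.1]
finger_gap: 10.4
```

>>> jog_arm --pt "0 0 0 0 0 0 1" --pt "0 0 0 0 0 0 1" --pt "0 0 0 0 0 0 1"

```text
time: 7.18
tool_pos: [481.6, 170.1, 307.3]
tcp_rot: [-180.0, -19.8, 87.6]
ft_force: [0.3, 0.4, -2.9]
finger_gap: 10.3
```

```bash
python3 - <<'E'
from bench import r
from h import *
s=r.sense();print(s['time'],s['tool_pos'],s['tcp_rot'],s['finger_gap'],s['ft_force'],s['wrist_torque'],wheel(s))
to_stand(s,[-80,0,207])
a=r.snapshot("side");b=r.snapshot("top")
crop(a,210,80,410,230,4,"pics/a11.png");crop(b,150,150,290,270,5,"pics/b11.png")
C=wheel(s)[0];print(proj(a,[C]),(proj(a,[C])-[210,80])*4)
E
```

```text
7.1833 [481.64506951 170.08389436 307.30966756] [-179.96890374  -19.76239975   87.55088314] 10.296728899326812 [ 0.33681876  0.40054162 -2.93490915] [-5.50742869e-01 -2.81724225e-04  1.14714421e-02] (array([482.64632806, 194.40799185, 239.55027144]), array([-79.56975739,  -3.68825642, 239.55027144]))
move [-0.0078 -0.0004  0.0319] [ 0.0003  0.0041 -0.0024]
[[325.30957718 247.11543294]] [[461.23830874 668.46173175]]
```

View pics/a11.png

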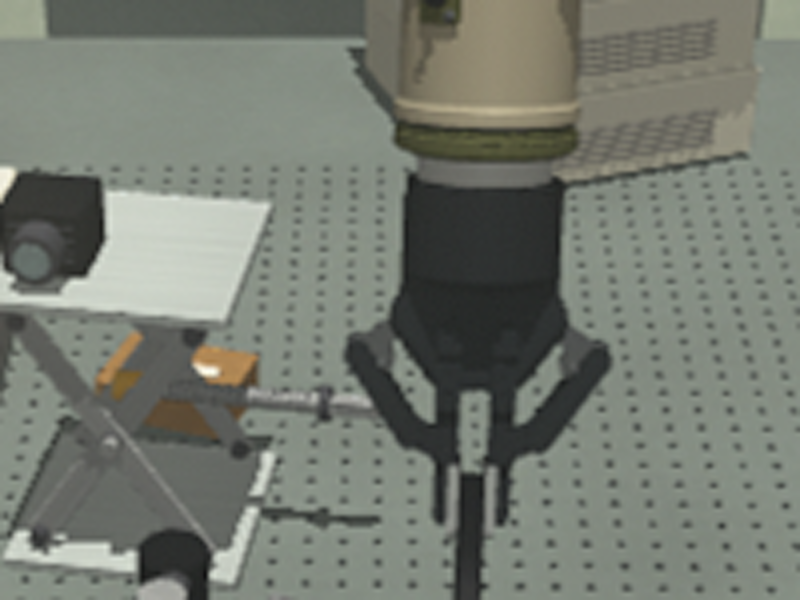

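View pics/b11.png

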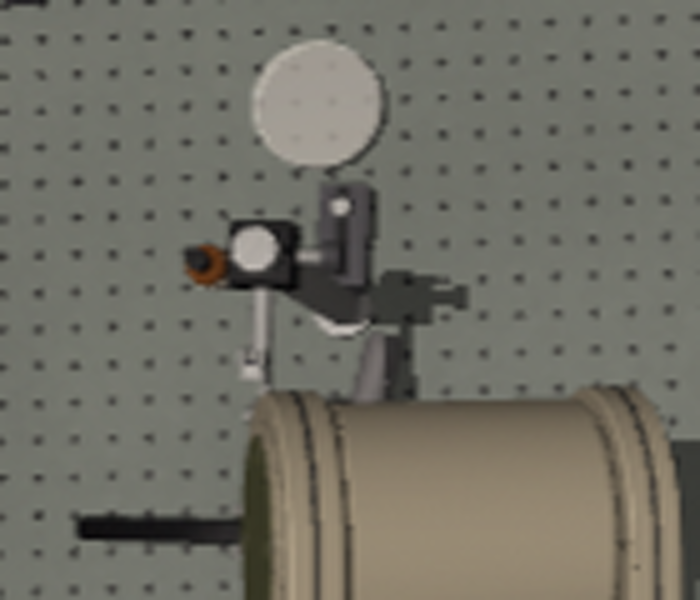

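```bash
python3 - <<'E'
from bench import r
from h import *
s=r.sense()
a=r.snapshot("side");b=r.snapshot("top")
crop(a,220,180,380,340,4,"pics/a12.png")
C=wheel(s)[0];print(C,onz(b,150+76/5,150+528/5,C[2]))
E
```

```text
[482.73286065 194.95297304 239.95969161] [487.25745216 297.69307312 239.95969161]
```

View pics/a12.png

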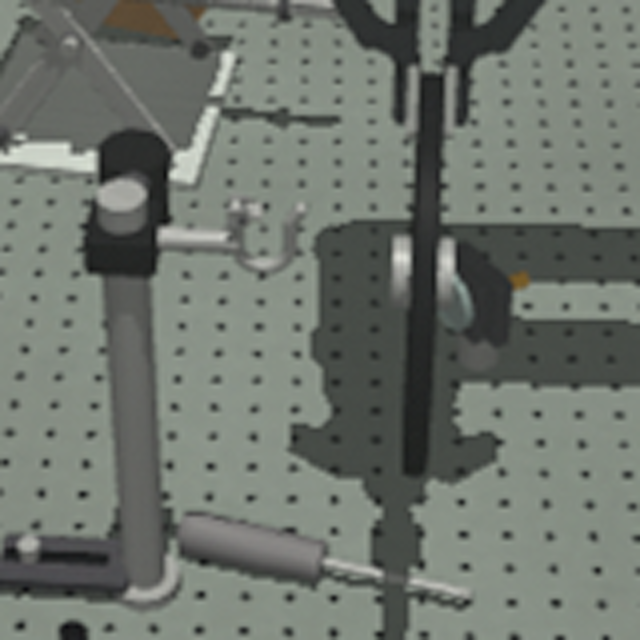

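>>> jog_arm --pt "-0.004 0 0.015 0 0 0 1" --pt "-0.008 0 0.031 0 0 0 1" --pt "-0.008 0.0 0.031 0 0 0 1" --pt "-0.008 0.02 0.031 0 0 0 1" --pt "-0.008 0.04 0.031 0 0 0 1"

```text
time: 7.8
tool_pos: [521.6, 172.3, 276.0]
tcp_rot: [-180.0, -19.9, 87.6]
ft_force: [0.5, 0.0, -3.3]
finger_gap: 10.2
```

>>> jog_arm --pt "0 0 0 0 0 0 1" --pt "0 0 0 0 0 0 1"

```text
time: 7.97
tool_pos: [522.1, 172.1, 275.8]
tcp_rot: [-179.9, -19.9, 87.6]
ft_force: [-0.7, 0.3, -4.9]
finger_gap: 10.0
```

```bash
python3 - <<'E'
from bench import r
from h import *
s=r.sense();print(s['time'],s['tool_pos'],s['tcp_rot'],s['finger_gap'],s['ft_force'],wheel(s))
to_stand(s,[-3,0,208])
a=r.snapshot("side");b=r.snapshot("top")
crop(a,220,180,360,320,4,"pics/a13.png")
C=wheel(s)[0];print((proj(a,[C])-[220,180])*4)
E
```

```text
7.9667 [522.11455278 172.05559401 275.80909089] [-179.94254941  -19.90071404   87.56856352] 9.96298779874665 [-0.72124049  0.2667361  -4.85605589] (array([523.08215337, 196.54475118, 208.1086852 ]), array([-3.92522594e+01,  6.95436734e-02,  2.08108685e+02]))
move [-0.0001  0.0362  0.0001] [-0.0002  0.0017 -0.0022]
[[339.26890282 316.86293528]]
```

View pics/a13.png

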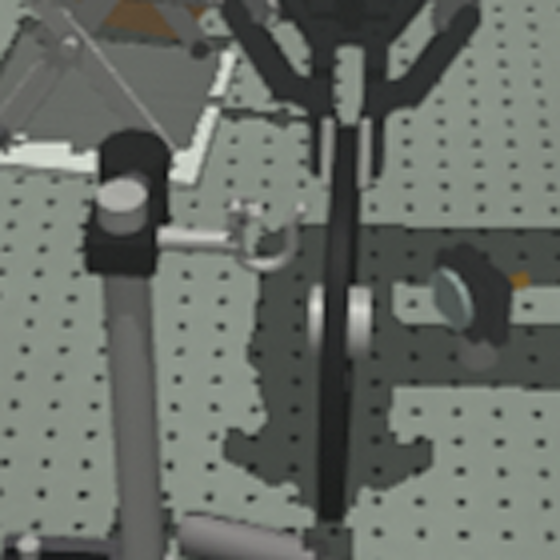

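>>> jog_arm --pt "0 0.006 0 0 0 0 1" --pt "0 0.012 0 0 0 0 1" --pt "0 0.018 0 0 0 0 1" --pt "0 0.018 0 0 0 0 1" --pt "0 0.018 0 0 0 0 1"

```text
time: 8.48
tool_pos: [539.8, 171.3, 275.2]
tcp_rot: [-179.9, -19.9, 87.6]
ft_force: [-0.1, -0.1, -4.0]
finger_gap: 10.3
```

>>> jog_arm --pt "0 0.006 0 0 0 0 1" --pt "0 0.012 0 0 0 0 1" --pt "0 0.018 0 0 0 0 1" --pt "0 0.018 0 0 0 0 1" --pt "0 0.018 0 0 0 0 1"

```text
time: 8.9
tool_pos: [557.8, 170.5, 275.1]
tcp_rot: [-179.9, -19.9, 87.5]
ft_force: [0.2, 0.0, -4.6]
finger_gap: 10.1
```

```bash
python3 - <<'E'
from bench import r
from h import *
s=r.sense();print(s['time'],s['tool_pos'],s['tcp_rot'],s['finger_gap'],s['ft_force'],wheel(s))
to_stand(s,[-3,0,208])
a=r.snapshot("side");b=r.snapshot("top")
crop(a,240,180,340,280,6,"pics/a14.png");crop(b,150,150,250,270,5,"pics/b14.png")
E
```

```text
8.9 [557.83279854 170.49751051 275.12282765] [-179.92968654  -19.91558217   87.5498219 ] 10.0896222240143 [ 0.23502102  0.01698602 -4.55863591] (array([558.79301113, 195.00458597, 207.428801  ]), array([-3.50836084e+00, -3.62400375e-02,  2.07428801e+02]))
move [ 0.0001  0.0005 -0.0005] [-0.0003  0.0015 -0.0025]
```

View pics/a14.png

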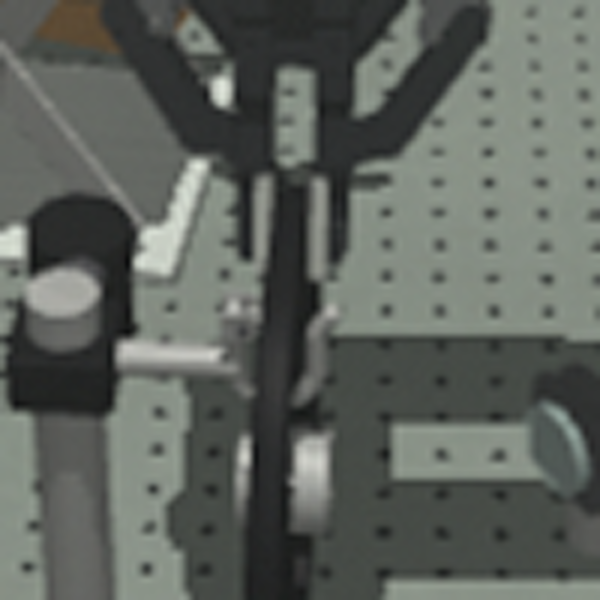

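View pics/b14.png

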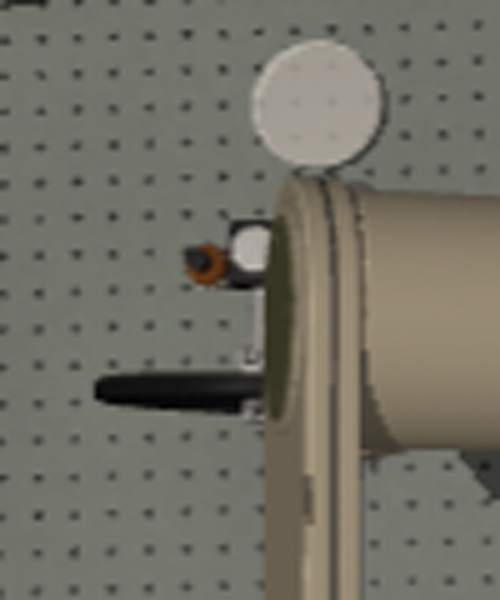

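>>> jog_arm --pt "-0.001 0 0.003 0 0 0 1" --pt "-0.002 0 0.006 0 0 0 1" --pt "-0.0034 0 0.0094 0 0 0 1" --pt "-0.0034 0 0.0094 0 0 0 1" --pt "-0.0034 0 0.0094 0 0 0 1" --newtons 120

```text
time: 9.42
tool_pos: [557.2, 170.6, 264.7]
tcp_rot: [-179.9, -19.9, 87.5]
ft_force: [0.5, 0.5, -3.6]
finger_gap: 9.6
```

>>> jog_arm --pt "-0.0007 0 0.0019 0 0 0 1" --pt "-0.0007 0 0.0019 0 0 0 1" --pt "-0.0007 0 0.0019 0 0 0 1"

```text
time: 9.67
tool_pos: [557.5, 170.6, 263.2]
tcp_rot: [-179.9, -19.9, 87.6]
ft_force: [0.8, -0.9, -4.3]
finger_gap: 10.1
```

```bash
cat > st.py <<'E'
from bench import r
from h import *
s=r.sense();print(s['time'],'F',np.round(s['ft_force'],1),'T',np.round(s['wrist_torque'],2),'stand',np.round(wheel(s)[1],1),np.round(s['tcp_rot'],1))
E
python3 st.py
```

```text
9.6667 F [ 0.8 -0.9 -4.3] T [-0.52  0.05  0.08] stand [ -3.9   0.  195.5] [-179.9  -19.9   87.6]
```

>>> jog_arm --pt "-0.0003 0 0.001 0 0 0 1" --pt "-0.0007 0 0.0019 0 0 0 1" --pt "-0.0007 0 0.0019 0 0 0 1"

```text
time: 9.92
tool_pos: [557.7, 170.7, 261.7]
tcp_rot: [-180.0, -19.9, 87.6]
ft_force: [-1.4, -0.2, -0.9]
finger_gap: 10.1
```

>>> jog_arm --pt "-0.0003 0 0.001 0 0 0 1" --pt "-0.0007 0 0.0019 0 0 0 1" --pt "-0.0007 0 0.0019 0 0 0 1"

```text
time: 10.17
tool_pos: [557.6, 170.7, 259.4]
tcp_rot: [-180.0, -19.9, 87.6]
ft_force: [-1.1, 1.1, 0.5]
finger_gap: 9.9
```

>>> jog_arm --pt "-0.0003 0 0.001 0 0 0 1" --pt "-0.0007 0 0.0019 0 0 0 1" --pt "-0.0007 0 0.0019 0 0 0 1"

```text
time: 10.42
tool_pos: [557.4, 170.6, 257.0]
tcp_rot: [-179.9, -19.9, 87.6]
ft_force: [-2.6, 1.0, -1.3]
finger_gap: 10.0
```

>>> jog_arm --pt "-0.0003 0 0.001 0 0 0 1" --pt "-0.0007 0 0.0019 0 0 0 1" --pt "-0.0007 0 0.0019 0 0 0 1"

```text
time: 10.67
tool_pos: [557.0, 170.6, 254.3]
tcp_rot: [-179.9, -19.9, 87.5]
ft_force: [-3.1, 0.2, -2.7]
finger_gap: 9.9
```

>>> jog_arm --pt "-0.0003 0 0.001 0 0 0 1" --pt "-0.0007 0 0.0019 0 0 0 1" --pt "-0.0007 0 0.0019 0 0 0 1"

```text
time: 10.92
tool_pos: [557.1, 170.6, 252.6]
tcp_rot: [-179.9, -19.9, 87.6]
ft_force: [-4.2, 0.5, -2.6]
finger_gap: 9.8
```

```bash
python3 st.py; python3 - <<'E'
from bench import r
from h import *
a=r.snapshot("side");crop(a,240,160,340,280,6,"pics/a15.png")
E
```

```text
10.9167 F [-4.2  0.5 -2.6] T [-0.21  0.54  0.33] stand [ -4.2   0.  184.9] [-179.9  -19.9   87.6]
```

View pics/a15.png

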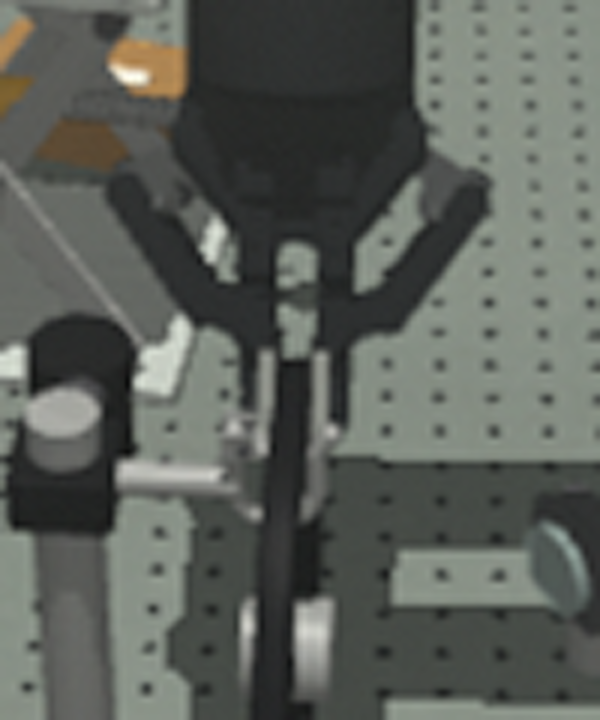

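>>> jog_arm --pt "-0.0003 0.0005 0.001 0 0 0 1" --pt "-0.0007 0.0005 0.0019 0 0 0 1" --pt "-0.0007 0.0005 0.0019 0 0 0 1"

```text
time: 11.22
tool_pos: [557.8, 170.5, 250.8]
tcp_rot: [-179.9, -19.9, 87.6]
ft_force: [-4.5, 0.8, -1.6]
finger_gap: 9.6
```

>>> jog_arm --pt "-0.0003 0 0.001 0 0 0 1" --pt "-0.0007 0 0.0019 0 0 0 1" --pt "-0.0007 0 0.0019 0 0 0 1"

```text
time: 11.47
tool_pos: [557.9, 170.5, 248.9]
tcp_rot: [-179.9, -19.9, 87.6]
ft_force: [-3.9, 1.5, -1.2]
finger_gap: 9.4
```

>>> jog_arm --pt "-0.0003 0 0.001 0 0 0 1" --pt "-0.0007 0 0.0019 0 0 0 1" --pt "-0.0007 0 0.0019 0 0 0 1"

```text
time: 11.72
tool_pos: [557.9, 170.4, 246.8]
tcp_rot: [-179.9, -19.9, 87.6]
ft_force: [-4.7, 0.7, -2.8]
finger_gap: 10.3
```

>>> jog_arm --pt "-0.0003 0 0.001 0 0 0 1" --pt "-0.0007 0 0.0019 0 0 0 1" --pt "-0.0007 0 0.0019 0 0 0 1"

```text
time: 11.97
tool_pos: [557.9, 170.4, 244.8]
tcp_rot: [-179.9, -19.9, 87.6]
ft_force: [-3.3, 0.7, -1.7]
finger_gap: 10.1
```

```bash
python3 st.py
```

```text
11.9667 F [-3.3  0.7 -1.7] T [-0.26  0.52  0.26] stand [-3.400e+00 -1.000e-01  1.771e+02] [-179.9  -19.9   87.6]
```

>>> jog_arm --pt "-0.0003 0 0.001 0 0 0 1" --pt "-0.0007 0 0.0019 0 0 0 1" --pt "-0.0007 0 0.0019 0 0 0 1"

```text
time: 12.22
tool_pos: [557.9, 170.4, 242.7]
tcp_rot: [-179.9, -19.9, 87.6]
ft_force: [-4.8, 0.1, -1.6]
finger_gap: 9.6
```

>>> jog_arm --pt "-0.0003 0 0.001 0 0 0 1" --pt "-0.0007 0 0.0019 0 0 0 1" --pt "-0.0007 0 0.0019 0 0 0 1"

```text
time: 12.47
tool_pos: [557.9, 170.5, 240.7]
tcp_rot: [-179.9, -19.9, 87.6]
ft_force: [-3.5, -0.9, -1.9]
finger_gap: 9.7
```

>>> jog_arm --pt "-0.0003 0 0.001 0 0 0 1" --pt "-0.0007 0 0.0019 0 0 0 1" --pt "-0.0007 0 0.0019 0 0 0 1"

```text
time: 12.72
tool_pos: [558.4, 170.1, 238.6]
tcp_rot: [-180.0, -19.9, 87.5]
ft_force: [0.2, -1.0, -4.8]
finger_gap: 10.0
```

>>> jog_arm --pt "-0.0003 0 0.001 0 0 0 1" --pt "-0.0003 0 0.001 0 0 0 1" --pt "-0.0003 0 0.001 0 0 0 1"

```text
time: 12.97
tool_pos: [558.1, 170.4, 237.8]
tcp_rot: [-180.0, -19.9, 87.6]
ft_force: [-1.1, 0.3, -3.8]
finger_gap: 9.5
```

```bash
python3 st.py
```

```text
12.9667 F [-1.1  0.3 -3.8] T [-0.51  0.05  0.01] stand [-3.200e+00 -1.000e-01  1.701e+02] [-180.   -19.9   87.6]
```

>>> jog_arm --pt "-0.0003 0.0015 0.001 0 0 0 1" --pt "-0.0003 0.0025 0.001 0 0 0 1" --pt "-0.0003 0.0025 0.001 0 0 0 1"

```text
time: 13.22
tool_pos: [560.7, 170.4, 236.8]
tcp_rot: [-180.0, -19.9, 87.6]
ft_force: [0.4, -0.7, -4.4]
finger_gap: 10.1
```

>>> jog_arm --pt "-0.0003 0 0.001 0 0 0 1" --pt "-0.0003 0 0.001 0 0 0 1" --pt "-0.0003 0 0.001 0 0 0 1"

```text
time: 13.47
tool_pos: [560.4, 170.5, 235.7]
tcp_rot: [-179.9, -19.9, 87.6]
ft_force: [0.2, 0.7, -4.7]
finger_gap: 9.9
```

>>> jog_arm --pt "-0.0003 0 0.001 0 0 0 1" --pt "-0.0003 0 0.001 0 0 0 1" --pt "-0.0003 0 0.001 0 0 0 1"

```text
time: 13.72
tool_pos: [560.4, 170.5, 234.7]
tcp_rot: [-179.9, -19.9, 87.6]
ft_force: [-0.1, -0.1, -4.0]
finger_gap: 10.0
```

```bash
python3 st.py
```

```text
13.7167 F [-0.1 -0.1 -4. ] T [-0.51  0.01 -0.01] stand [-9.00e-01  1.00e-01  1.67e+02] [-179.9  -19.9   87.6]
```

>>> jog_arm --pt "-0.0003 0 0.001 0 0 0 1" --pt "-0.0003 0 0.001 0 0 0 1" --pt "-0.0003 0 0.001 0 0 0 1"

```text
time: 13.97
tool_pos: [560.4, 170.6, 233.7]
tcp_rot: [-179.9, -19.9, 87.6]
ft_force: [0.1, 0.9, -3.3]
finger_gap: 10.0
```

>>> jog_arm --pt "-0.0003 0 0.001 0 0 0 1" --pt "-0.0003 0 0.001 0 0 0 1" --pt "-0.0003 0 0.001 0 0 0 1"

```text
time: 14.22
tool_pos: [560.5, 170.7, 232.7]
tcp_rot: [-179.9, -19.9, 87.6]
ft_force: [0.1, 0.9, -3.8]
finger_gap: 9.9
```

```bash
python3 st.py
```

```text
14.2167 F [ 0.1  0.9 -3.8] T [-0.55 -0.01 -0.01] stand [ -0.9   0.3 165. ] [-179.9  -19.9   87.6]
```

>>> jog_arm --pt "-0.0003 0 0.001 0 0 0 1" --pt "-0.0003 0 0.001 0 0 0 1" --pt "-0.0003 0 0.001 0 0 0 1"

```text
time: 14.47
tool_pos: [560.5, 170.7, 231.6]
tcp_rot: [-179.9, -19.9, 87.6]
ft_force: [0.4, -0.1, -4.3]
finger_gap: 10.1
```

>>> jog_arm --pt "-0.0003 0 0.001 0 0 0 1" --pt "-0.0003 0 0.001 0 0 0 1" --pt "-0.0003 0 0.001 0 0 0 1"

```text
time: 14.72
tool_pos: [560.6, 170.8, 230.8]
tcp_rot: [-180.0, -19.9, 87.6]
ft_force: [0.2, -0.1, -3.5]
finger_gap: 9.9
```

```bash
python3 st.py; python3 - <<'E'
from bench import r
from h import *
a=r.snapshot("side");crop(a,240,180,340,300,6,"pics/a16.png")
E
```

```text
14.7167 F [ 0.2 -0.1 -3.5] T [-0.5  -0.03  0.02] stand [ -0.7   0.4 163.1] [-180.   -19.9   87.6]
```

View pics/a16.png

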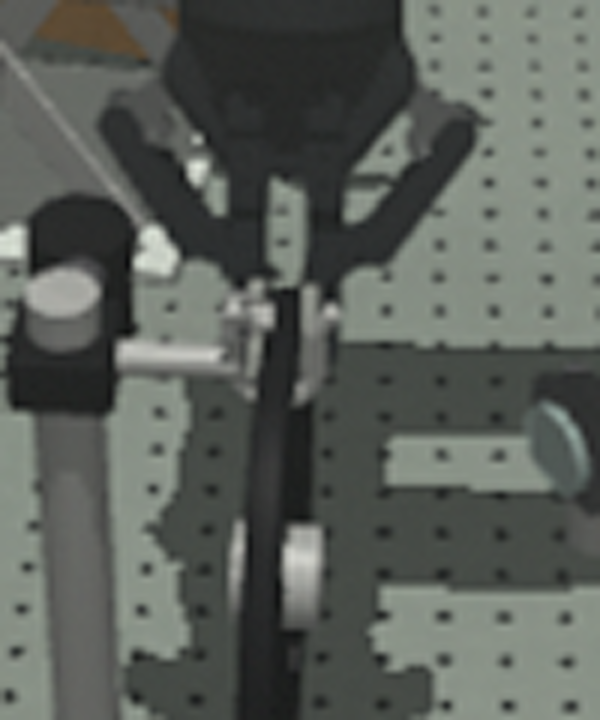

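>>> jog_arm --pt "-0.0003 0 0.001 0 0 0 1" --pt "-0.0003 0 0.001 0 0 0 1" --pt "-0.0003 0 0.001 0 0 0 1"

```text
time: 15.02
tool_pos: [560.9, 170.9, 230.1]
tcp_rot: [180.0, -19.9, 87.6]
ft_force: [1.4, -0.5, 0.2]
finger_gap: 9.9
```

>>> jog_arm --pt "-0.0003 0 0.001 0 0 0 1" --pt "-0.0003 0 0.001 0 0 0 1" --pt "-0.0003 0 0.001 0 0 0 1"

```text
time: 15.27
tool_pos: [561.1, 170.9, 229.6]
tcp_rot: [179.9, -19.9, 87.6]
ft_force: [-0.1, -1.7, 4.6]
finger_gap: 10.1
```

>>> jog_arm --pt "0.0002 0 -0.0006 0 0 0 1" --pt "0.0002 0 -0.0006 0 0 0 1" --pt "0.0002 0 -0.0006 0 0 0 1" --pt "0.0002 0 -0.0006 0 0 0 1" --pt "0.0002 0 -0.0006 0 0 0 1"

```text
time: 15.68
tool_pos: [560.9, 171.0, 229.6]
tcp_rot: [180.0, -19.9, 87.6]
ft_force: [1.6, -1.2, 4.9]
finger_gap: 10.0
```

```bash
python3 st.py; python3 - <<'E'
from bench import r
from h import *
a=r.snapshot("side");crop(a,260,200,320,250,10,"pics/a17.png")
b=r.snapshot("top");crop(b,150,180,250,280,5,"pics/b17.png")
E
```

```text
15.6833 F [ 1.6 -1.2  4.9] T [ 0.07 -0.33 -0.15] stand [ -0.4   0.6 161.9] [180.  -19.9  87.6]
```

View pics/a17.png

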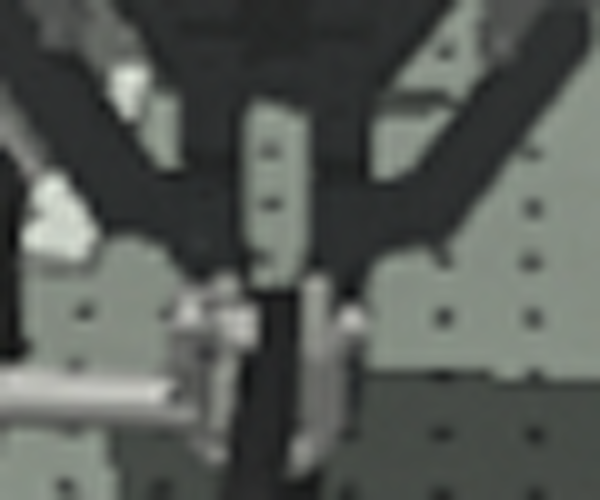

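View pics/b17.png

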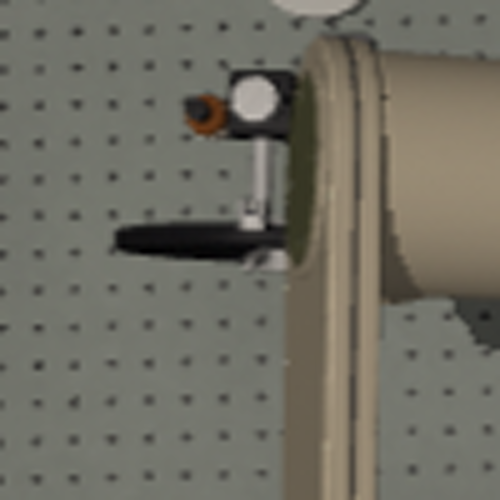

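>>> jog_arm --pt "0.0002 0 -0.0005 0 0 0 1" --pt "0.0002 0 -0.0005 0 0 0 1" --pt "0.0002 0 -0.0005 0 0 0 1" --pt "0.0002 0 -0.0005 0 0 0 1" --newtons 20

```text
time: 16.12
tool_pos: [560.7, 170.9, 229.7]
tcp_rot: [-180.0, -19.9, 87.6]
ft_force: [4.1, 0.5, 3.0]
finger_gap: 10.3
```

>>> jog_arm --pt "0 0 0 0 0 0 0.85" --pt "0 0 0 0 0 0 0.8" --pt "0 0 0 0 0 0 0.72" --pt "0 0 0 0 0 0 0.65" --pt "0 0 0 0 0 0 0.65"

```text
time: 16.53
tool_pos: [560.1, 171.0, 229.2]
tcp_rot: [-179.9, -19.9, 87.6]
ft_force: [-0.0, 0.0, 0.4]
finger_gap: 29.6
```

```bash
python3 st.py; python3 - <<'E'
from bench import r
from h import *
print(r.sense()['finger_gap'])
a=r.snapshot("side");crop(a,240,180,340,300,6,"pics/a18.png")
E
```

```text
16.5333 F [-0.   0.   0.4] T [-0.12  0.02 -0.03] stand [ -1.4   0.5 161.5] [-179.9  -19.9   87.6]
29.62540652817671
```

View pics/a18.png

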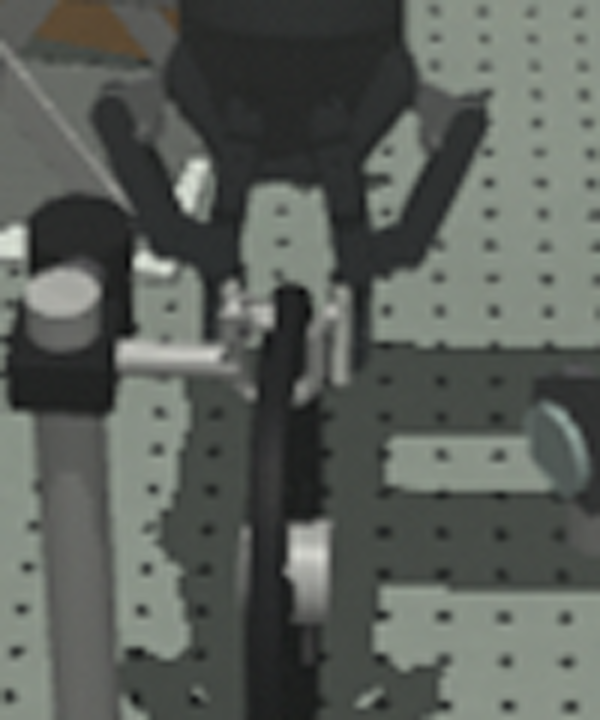

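>>> jog_arm --pt "0 0 -0.006 0 0 0 0.63" --pt "0 0 -0.016 0 0 0 0.63" --pt "0 0 -0.03 0 0 0 0.63" --pt "0 0 -0.05 0 0 0 0.63" --pt "0 0 -0.07 0 0 0 0.63"

```text
time: 17.0
tool_pos: [559.3, 146.6, 296.9]
tcp_rot: [-179.9, -19.9, 87.6]
ft_force: [0.2, -1.1, -1.2]
finger_gap: 31.5
```

>>> jog_arm --pt "0 0 -0.03 0 0 0 0.63" --pt "0 0 -0.06 0 0 0 0.63" --pt "-0.03 0 -0.09 0 0 0 0.63" --pt "-0.06 0 -0.1 0 0 0 0.63" --pt "-0.09 0 -0.1 0 0 0 0.63"

```text
time: 17.42
tool_pos: [555.8, 26.4, 364.4]
tcp_rot: [179.5, -19.8, 87.8]
ft_force: [0.5, -0.5, 0.2]
finger_gap: 31.7
```

>>> jog_arm --pt "-0.04 0 0 0 0 0 0.63" --pt "-0.08 0 0 0 0 0 0.63" --pt "-0.12 0 0 0 0 0 0.63" --pt "-0.14 0 0 0 0 0 0.63" --pt "-0.14 0 0 0 0 0 0.63"

```text
time: 17.83
tool_pos: [547.9, -107.2, 309.5]
tcp_rot: [-179.8, -19.9, 87.2]
ft_force: [0.4, 1.0, 0.2]
finger_gap: 31.7
```

```bash
python3 st.py; python3 - <<'E'
from bench import r
from h import *
a=r.snapshot("side");crop(a,210,180,350,340,4,"pics/a19.png")
b=r.snapshot("top");crop(b,140,150,290,290,4,"pics/b19.png")
E
```

```text
17.8333 F [0.4 1.  0.2] T [-0.16 -0.07 -0.02] stand [  -2.4 -277.9  241.8] [-179.8  -19.9   87.2]
```

View pics/a19.png

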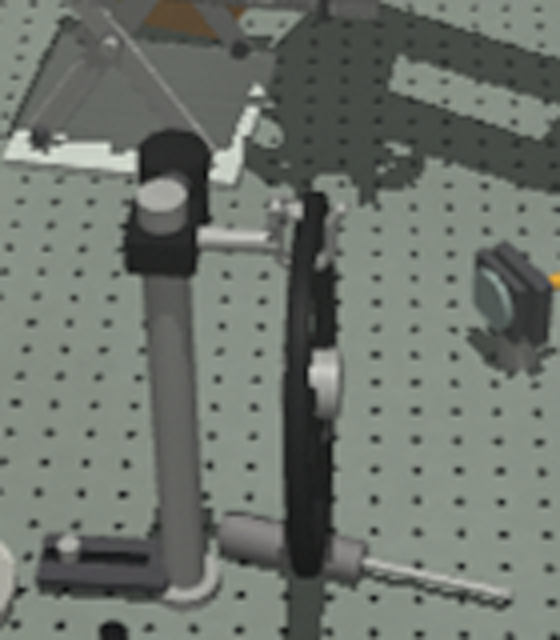

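View pics/b19.png

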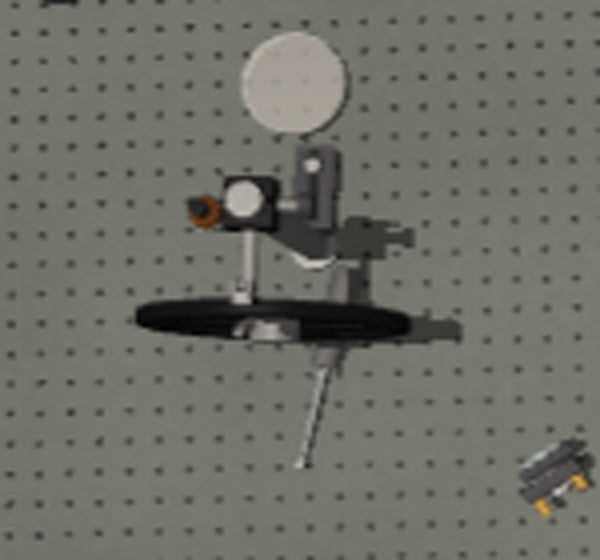

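>>> jog_arm --pt "0 0 0 0 0 0 0.63" --pt "0 0 0 0 0 0 0.63" --pt "0 0 0 0 0 0 0.63" --pt "0 0 0 0 0 0 0.63" --pt "0 0 0 0 0 0 0.63"

```text
time: 18.35
tool_pos: [549.1, -102.3, 311.7]
tcp_rot: [-180.0, -19.9, 87.6]
ft_force: [0.1, -0.1, 0.1]
finger_gap: 31.4
```

>>> jog_arm --pt "0 0 0 0 0 0 0.63" --pt "0 0 0 0 0 0 0.63" --pt "0 0 0 0 0 0 0.63" --pt "0 0 0 0 0 0 0.63" --pt "0 0 0 0 0 0 0.63"

```text
time: 18.77
tool_pos: [549.0, -103.0, 311.2]
tcp_rot: [-179.9, -19.9, 87.6]
ft_force: [0.9, 0.9, -0.5]
finger_gap: 31.4
```

```bash
cat > m.py <<'E'
from bench import r
from h import *
import sys
def bm(d,box,thr):
    x0,y0,x1,y1=box;g=d['pixels'][y0:y1,x0:x1].astype(int);m=(g.max(2)<thr).astype(np.uint8)
    n,l,s,c=cv2.connectedComponentsWithStats(m);i=1+s[1:,4].argmax();ys,xs=np.nonzero(l==i);return xs+x0,ys+y0,s[i]
b=r.snapshot("top");a=r.snapshot("side")
xs,ys,s=bm(b,(165,215,255,245),45);print(s)
L=(xs.min(),ys[xs==xs.min()].mean());Q=(xs.max(),ys[xs==xs.max()].mean())
A=onz(b,*L,163);B=onz(b,*Q,163);print("ends",A,B,"mid",(A+B)/2,"stand",R.from_euler('z',YS,degrees=True).inv().apply((A+B)/2-O),np.degrees(np.arctan2(*(A-B)[1::-1]))-90)
xs,ys,s=bm(a,(278,225,300,330),60);print(s,xs[ys==ys.max()].mean(),ys.max())
print(r.sense()['time'])
crop(a,260,205,320,335,6,f"pics/{sys.argv[1]}.png")
E
python3 m.py m1
```

```text
[  9   9  69  13 512]
ends [566.66189653 295.34691668 163.        ] [551.90718708  95.1383336  163.        ] mid [559.2845418  195.24262514 163.        ] stand [ -3.02677909   0.22133338 163.        ] -4.214889556905916
[  3   3  14  97 905] 286.0 324
18.8667
```

>>> jog_arm --pt "0 0 0 0 0 0 0.63" --pt "0 0 0 0 0 0 0.63" --pt "0 0 0 0 0 0 0.63" --pt "0 0 0 0 0 0 0.63" --pt "0 0 0 0 0 0 0.63"

```text
time: 19.28
tool_pos: [549.0, -103.0, 311.2]
tcp_rot: [-180.0, -19.9, 87.6]
ft_force: [0.6, -0.6, -0.6]
finger_gap: 31.7
```

```bash
python3 m.py m2
```

```text
[  9   9  69  13 512]
ends [566.66189653 295.34691668 163.        ] [551.90718708  95.1383336  163.        ] mid [559.2845418  195.24262514 163.        ] stand [ -3.02677909   0.22133338 163.        ] -4.214889556905916
[  3   3  14  97 905] 286.0 324
19.3833
```

>>> jog_arm --pt "0 0 0 0 0 0 0.63" --pt "0 0 0 0 0 0 0.63"

```text
time: 19.55
tool_pos: [549.0, -103.0, 311.2]
tcp_rot: [-180.0, -19.9, 87.6]
ft_force: [-1.0, -0.0, -0.0]
finger_gap: 31.3
```

```bash
python3 m.py m3
```

```text
[  9   9  69  13 512]
ends [566.66189653 295.34691668 163.        ] [553.37185204  95.11261102 163.        ] mid [560.01687428 195.22976385 163.        ] stand [ -2.29452043   0.23787226 163.        ] -3.7972925904737878
[  3   3  14  97 907] 286.0 324
19.65
```

View pics/m3.png

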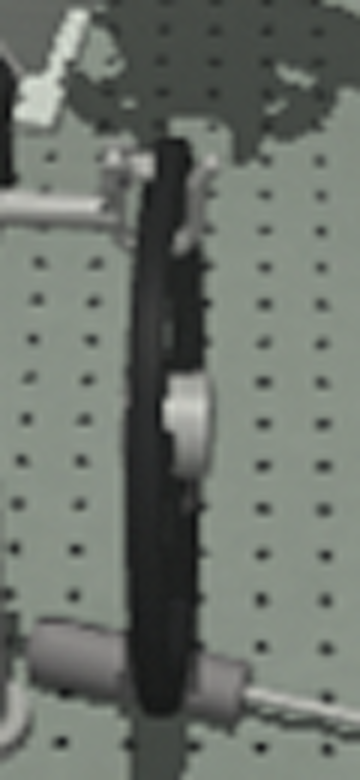

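The wheel hasn't moved over three frames. It sits at about x −3, y 0 mm in the stand's frame, with its axis within about 2° of the stand's and the latch level. I'm handing in.

```bash
python3 - <<'E'
from bench import r
print(r.hand_in()); print(r.sense()['time'])
E
```

```text
the job is handed in; nothing more can be done
None
the job is handed in; nothing more can be done
```

The handwheel is off the jack and hanging by its rim in the J-hook, and the job is handed in. The hand-in gives no verdict.

**What I did:**
- **Removal:** I gripped the wheel by the top of the rim and lifted it 2 mm to centre it on the spindle. Drawing it about 60 mm straight off, I felt only its weight, about 4 N.
- **Hanging:** I tilted the wheel 20° about its axis to keep the fingers clear of the hook. Then I brought it over the tip and lowered it past the latch in steps of about 2 mm. The latch pushed back with about 5 N sideways, then let go as it sprung back.
- **Release:** I set the rim in the bowl, where the hook took about 9 N, slackened the grip to 20 N, opened the fingers and backed away.

**Last checks:**
- **Position:** The wheel's centre is about 3 mm towards the tip in the stand's x and 0 mm in y. Its height is about 162 mm, taken from the arm's position when I let go rather than measured afterwards. Its axis is about 2° off the stand's x.
- **At rest:** Three frames over about 0.8 s agreed to within a pixel.
- **Latch:** It looks level above the rim in the side view. At this resolution I judged that by eye and from the sideways force going away; I couldn't measure the angle.
- **Rest of the table:** The driver, dish, oil and mirror look unmoved by eye. I did not recheck the canister or tissues at the end.
- **Robot:** The arm and fingers are clear of everything.

Two measurements disagreed slightly. The two cameras put the post's top about 2 mm apart, and the hook's height came out between 242 and 246 mm depending on the method. The contact forces settled the hook's height.

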